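Turn the still-life jug to the camera and take the picture

ROBOT

A 6-joint arm with a two-finger parallel gripper is mounted at the origin on the work surface. World frame = base frame: x ahead of the robot, y to its left, z up, the work surface at z = 0. Lengths are in mm, angles in rad, forces in N, time in s.
With the tool pointing down it reaches from about 250 to 850 mm from the base axis. Payload 12.5 kg.
Tool frame: the origin (TCP) lies midway between the tips of the shut fingers; the grasp point (between the pads) lies 19 mm behind it; z points along the fingers, y is the line along which they close (so a half turn about z gives the same grasp; the last joint's range is limited). The gripper opens to 93 mm and grips with 3 to 60 N. Pads are 15 mm wide; open, the fingers measure 128 mm over their backs; the gripper's body (75 mm by 188 mm) begins 65 mm behind the grasp point.
Start: joints at [1.26, 0.351, 1.652, -0, 1.139, -0.085], TCP at [123.106, 536.031, 218.633] pointing down, gripper open.
Joint ranges: [-2.75, 2.75], [-0.79, 2.1], [0.01, 2.65], [-1.57, 4.71], [0.07, 3.14], [-2.87, 2.87]. Speed limits (rad/s): [2.22, 2.22, 2.79, 3.14, 3.14, 3.14].

INTERFACE

Orientations are given as a rotation vector (axis times angle).
In Python, from rig import get_obs, grab_frame, get_calibration, finish_job gives the robot as it stands.
- The arm moves only by the shell command python3 -m creep 'ROWS' [FORCE]. ROWS is JSON, a list of rows, each an object with "hand": the finger opening in m, from 0 to 0.093; "linear": the shift along the tool's x, y, z in m, a list of three; "rotation": the turn, a rotation vector about the tool's x, y, z in degrees, a list of three. A call has 1 to 12 rows; each row is the pose to reach, as a shift and turn from the pose commanded when the call began, along the tool's axes at that moment; what a row does not reach only later rows make up. A row lasts 1/8 s, in which the tool goes at most 62.5 mm and 10.7 degrees, less where a joint would pass 70% of its speed; a pose out of reach is approached as far as the arm can. A call with a gripper value outside its range is refused whole. The fingers move at their own pace and stop on an object; FORCE is the grip in N (left out, the last holds). Time passes only in rows, so rows that repeat a pose let the fingers close. It gives the time, the measured TCP pose, the force, the opening and the grip force at its end, in the units of the state.
- get_obs(): the state, without advancing time (a new reading comes with each control period).
- grab_frame(name): name is "scene" or "top"; returns the picture (384x512x3 uint8, blue, green, red); there is no depth.
- get_calibration(name): a dict with "mtx" (3x3 intrinsics, pixels), "R" (3x3) and "t" (3): a world point X has camera coordinates R X + t. Camera axes: x right, y down, z forward; pixel columns grow to the right and rows downward; lengths in mm; the calibration is good to about 2 mm. A picture is of the moment at which its call begins. get_calibration takes no time and is no camera call.
- finish_job(): hands the job in; it is judged then, once.
The state is a dict: "t": time; "qpos": joint angles; "joint_vel": joint speeds; "effort": joint torques, N m; "position": TCP position; "orientation": TCP orientation; "wrist_force": force on the tool from outside, world axes, zero at the start; "wrist_torque": the same for the moment, N m; "gripper_width": finger opening in mm; "finger_force": force on a finger pad.
Only numpy, scipy, OpenCV 4.12 (cv2) and the standard library are available. Lean on these libraries where they do the work, as an engineer would, in place of code of your own. Each camera call takes 0.05 s, during which the arm holds its last target. There are 200 camera calls.

TASK

The little jug on the turntable is to be photographed, but it is freshly glazed and must not be touched: with a fingertip, push on the wooden arms of the turntable to turn it until the jug's yellow spout points straight at the camera lens, with the jug still standing in the middle. Then press the red shutter button all the way down, let it come up again, and leave the jug pointing at the camera. Do not disturb the art supplies standing around.

Things in the scene. Friction and masses are not known exactly. Their poses are not given: they have to be found in the camera images.
- stand: Photo stand fixed to the table: round foot, 170 mm across, at most 18 mm high beyond 30 mm from its column, and an aluminium rail, 9 mm high, to a black camera on the far side. Origin on the table under the turntable's axis; its x axis points from there to the lens, 60 mm across, whose front is 263 mm out and its centre 106 mm above the table; the camera's top is 159 mm above it
- turntable (a joint): Angle in rad of the turntable about the stand's axis, growing anticlockwise from above; free for a full turn either way. A white disc, 160 mm across, top 76 mm above the table, with four wooden arms at 90 degrees, at 0 one of them along the stand's +x. Stiff bearing: about 1 N at an arm's end turns it, and it stays where it is left
- spoke_tip (a point): End of one of the four alike wooden arms, 150 mm from the axis, 66 mm above the table. Each arm is a bar 14 mm wide and 16 mm high (58 to 74 mm above the table), bare from the disc's edge, 80 mm from the axis, to its end; free space below. At turntable angle 0 this one points along the stand's +x
- jug: Small loose blue jug, 0.2 to 0.4 kg, 100 mm high, body at most 68 mm across, standing in the middle of the turntable and turning with it by friction (centre up to 3 mm off the axis at the start). Origin at the centre of its underside, z up. The yellow spout points along its own +x and the blue handle loop along -x. Its top is 176 mm, the spout's top about 182 mm, above the table
- jug_spout (a point): Tip of the jug's yellow spout, 56 mm from the jug's axis along its +x, 101 mm above its underside
- shutter (a joint): Travel of the red shutter button in m: 0 up, 0.006 fully down; springs back; about 4.5 N presses it fully
- shutter_top (a point): Centre of the top of the round red button, 36 mm across, in a black housing fixed to the table, facing up
- brush_jar: Loose glass jar, 76 mm across, with brushes standing in it, about 200 mm high in all. Origin under its centre. To be left alone
- red_paint: Loose red paint bottle, 48 mm across, 110 mm high. Origin under its centre. To be left alone
- varnish: Loose amber jar, 64 mm across, 70 mm high. Origin under its centre. To be left alone
- flat_brush: Loose paint brush, about 200 mm long and 42 mm wide, lying on the table along its x axis. To be left alone
- tub: Loose red tub, 124 mm across, 120 mm high, with a black handle loop on its +y side, reaching 100 mm from its centre. Origin under its centre. To be left alone
- pastels: Loose white tray of coloured pastels, 110 x 170 mm, 22 mm high. Origin under its centre. To be left alone

How it is judged:
By the outcome, as a careful person would: the job done as asked, in the order asked, and still so for the second after the job is handed in, with the robot touching nothing.
It also fails if it takes over 61 s, if anything falls off the work surface, if the arm or the gripper's body presses on something with over 40 N, if the wrist force passes 120 N, or if a joint passes its speed limit or range.

## Working session

There is one attempt and no reset: what is moved stays moved. The work goes in short steps, Python scripts to look and compute and a shell command to move; the robot and the scene stay as the last step left them, time stands still between calls to the robot, and variables do not carry over. Pictures are saved under pics/ and viewed, at most 10 in all, crops included, and the job is handed in when it is done.

```bash
mkdir -p pics; ls; python3 - <<'E'
from rig import *
import cv2,numpy as np
for n in("scene","top"):
    f=grab_frame(n); cv2.imwrite(f"pics/{n}0.png",cv2.resize(f,(800,600),interpolation=cv2.INTER_CUBIC)); cv2.imwrite(f"/tmp/{n}0.png",f)
    c=get_calibration(n); print(n,np.round(c["mtx"],1).tolist(),np.round(c["R"],3).tolist(),np.round(c["t"],1).tolist())
o=get_obs(); print(o["t"],o["position"],o["orientation"],o["gripper_width"])
E
```

```text
pics
scene [[484.0, 0.0, 249.4], [0.0, 484.0, 192.2], [0.0, 0.0, 1.0]] [[0.626, 0.78, -0.001], [0.659, -0.531, -0.532], [-0.416, 0.332, -0.847]] [-329.7, -259.8, 1846.0]
top [[401.3, 0.0, 257.5], [0.0, 401.3, 189.7], [0.0, 0.0, 1.0]] [[-0.006, -1.0, -0.004], [-0.992, 0.006, -0.126], [0.126, 0.003, -0.992]] [-2.3, 536.9, 1362.7]
0.1 [123.02427629 535.73855733 218.16757234] [-3.53901136e-01 -3.12141062e+00  1.62644966e-03] 92.92107176141333
```

View pics/scene0.png

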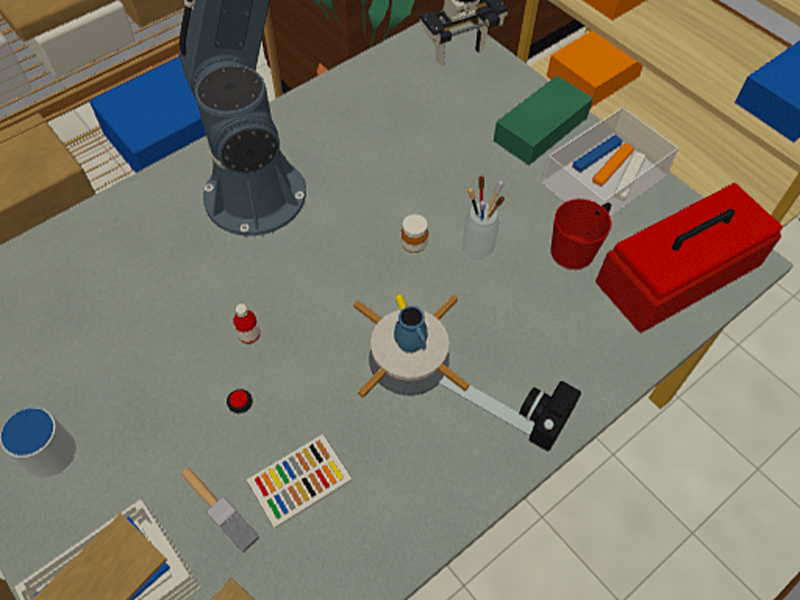

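View pics/top0.png

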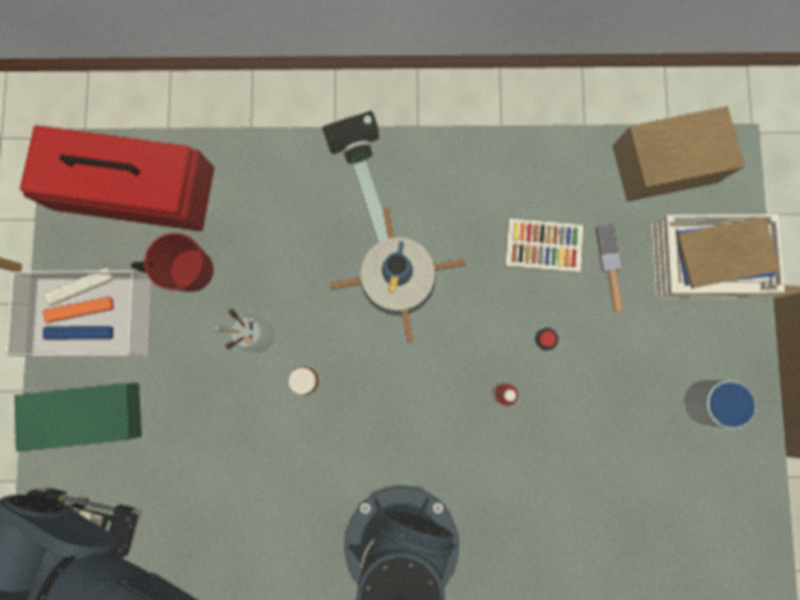

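```bash
cat > h.py <<'E'
from rig import *
import cv2,numpy as np
def crop(f,x,y,w,h,s,name): cv2.imwrite(f"pics/{name}.png",cv2.resize(f[y:y+h,x:x+w],None,fx=s,fy=s,interpolation=cv2.INTER_CUBIC))
def w(n,u,v,z):
    c=get_calibration(n);M,R,t=[np.array(c[k]) for k in("mtx","R","t")]
    d=R.T@np.linalg.solve(M,[u,v,1]);o=-R.T@t
    return o+d*(z-o[2])/d[2]
def p(n,X):
    c=get_calibration(n);M,R,t=[np.array(c[k]) for k in("mtx","R","t")]
    q=M@(R@np.array(X,float)+t);return q[:2]/q[2]
E
python3 - <<'E'
from h import *
a=cv2.imread('/tmp/top0.png');b=cv2.imread('/tmp/scene0.png')
crop(a,200,65,170,150,4,"c0");crop(b,215,180,165,115,4.8,"c1")
E
```

```text
(no output)
```

View pics/c0.png

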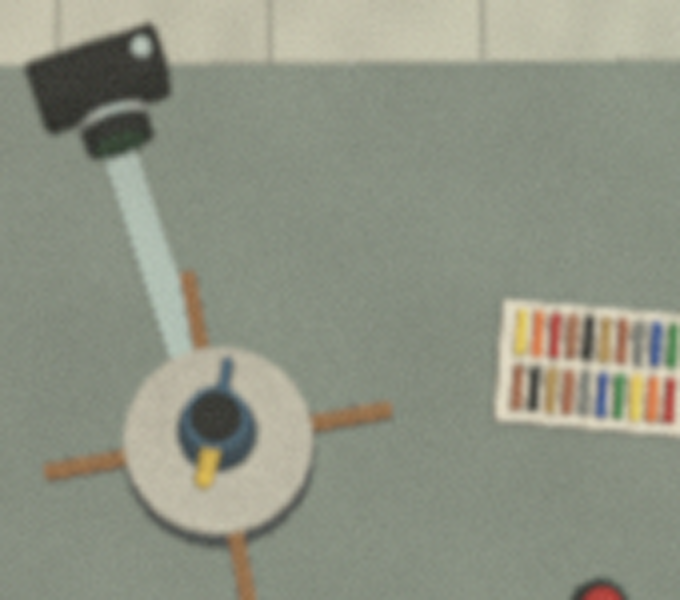

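View pics/c1.png

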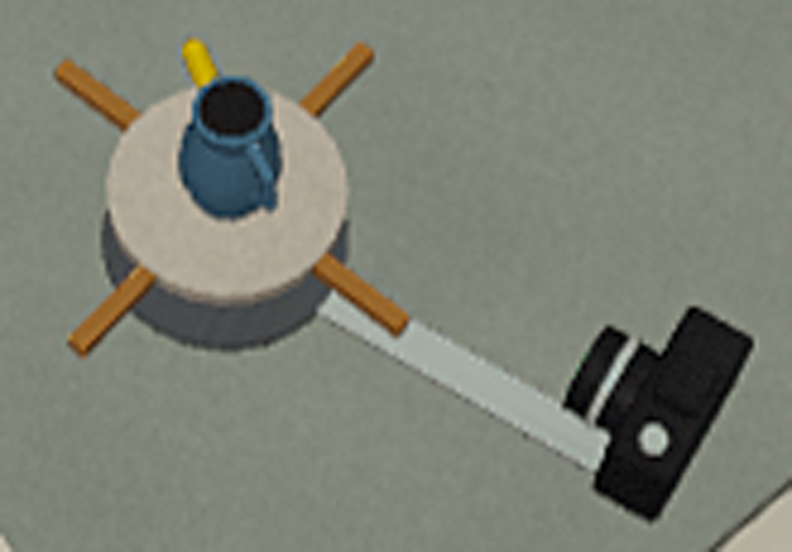

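```bash
python3 - <<'E'
from h import *
T=lambda u,v,z:w("top",(u+.5)/4-.5+200,(v+.5)/4-.5+65,z)[:2]
S=lambda u,v,z:w("scene",(u+.5)/4.8-.5+215,(v+.5)/4.8-.5+180,z)[:2]
F=lambda n,u,v,z:w(n,(u+.5)/1.5625-.5,(v+.5)/1.5625-.5,z)[:2]
r=lambda n,x:print(n,np.round(x,1))
ang=lambda a,b:np.degrees(np.arctan2(*(b-a)[::-1]))
dt=T(218,441,76);ds=S(228,193,76);r("disc",[dt,ds])
L,R,U,B=T(45,472,74),T(391,410,74),T(188,272,74),F("top",408,341,74)
r("spokes",[L,R,U,B]);c=(L+R+U+B)/4;r("c",c);print(np.linalg.norm(np.array([L,R,U,B])-c,axis=1),[ang(c,x) for x in(L,R,U,B)])
L2=[S(62,68,74),S(368,50,74),S(404,326,74),S(78,348,74)]
r("spokesS",L2);c2=sum(L2)/4;r("c2",c2);print([ang(c2,x) for x in L2])
r("rail",[T(123,157,9),T(178,352,9)]);print(ang(T(178,352,9),T(123,157,9)),ang(c,T(123,157,9)))
r("railS",[S(325,303,9),S(587,455,9)]);print(ang(S(325,303,9),S(587,455,9)))
r("lens",[T(122,147,120)]);print(ang(c,T(122,147,120)))
j=T(213,415,176);s=T(205,487,177);r("jug",[j,s]);print(ang(j,s))
j=S(233,108,176);s=S(192,45,177);r("jugS",[j,s]);print(ang(j,s))
r("button",[F("top",547,339,25),F("scene",239,400,25),F("top",547,339,40),F("scene",239,400,40)])
r("redpaint",[F("top",510,394,110),F("scene",240,309,110)])
r("varnish",[F("top",301,381,70),F("scene",414,221,70)])
r("jar",[F("scene",481,250,0)]);r("pastels",[F("top",508,270,22),F("top",580,271,22)])
E
```

```text
disc [[582.3   5.4]
 [589.3   1.2]]
spokes [[ 557.   152.1]
 [ 608.4 -141.9]
 [ 730.1   30.5]
 [ 436.   -16.8]]
c [582.9   6. ]
[148.36465111 150.06600365 149.24034816 148.6084583 ] [np.float64(100.05360012861621), np.float64(-80.19808933257346), np.float64(9.464249319152778), np.float64(-171.19374053367866)]
spokesS [[ 441.9  -24.4]
 [ 562.4  148.5]
 [ 734.    27.8]
 [ 615.4 -144.2]]
c2 [588.4   1.9]
[np.float64(-169.80203895200182), np.float64(100.06457918910625), np.float64(10.09312331738259), np.float64(-79.55628199716915)]
rail [[855.8  91.5]
 [674.3  41.6]]
15.355211478344104 17.386336732053504
railS [[668.   22.9]
 [857.6  83.8]]
17.82466264933303
lens [[825.6  84.3]]
17.886331492168935
jug [[586.6   8.1]
 [529.4  14.5]]
173.54402737881594
jugS [[585.7   5.5]
 [533.8  14.7]]
170.0458278908829
button [[ 441.4 -325.7]
 [ 451.9 -331.3]
 [ 440.5 -322.3]
 [ 459.3 -333. ]]
redpaint [[ 323.5 -226.2]
 [ 324.  -229.6]]
varnish [[352.3 212.2]
 [348.5 212.7]]
jar [[470.3 316. ]]
pastels [[ 597.7 -243.8]
 [ 594.4 -406. ]]
```

```bash
cat >> h.py <<'E'
from scipy.spatial.transform import Rotation as Ro
C=np.array([586,3.5])
def rows(T):
    o=get_obs();R0=Ro.from_rotvec(o["orientation"]);P=np.array(o["position"])
    print("now",np.round(P,1),"yang",np.round(np.degrees(np.arctan2(*R0.as_matrix()[[1,0],1])),1),"t",round(o["t"],2))
    for x,y,z,a in T:
        a=np.radians(a);Y=np.array([np.cos(a),np.sin(a),0]);Z=np.array([0,0,-1.]);M=np.c_[np.cross(Y,Z),Y,Z]
        print(np.round(R0.inv().apply(np.array([x,y,z])-P)/1000,4).tolist(),np.round((R0.inv()*Ro.from_matrix(M)).as_rotvec(degrees=True),1).tolist())
def spoke(phi,d,z,rho=125):
    f=np.radians(phi);e=np.array([np.cos(f),np.sin(f)]);t=np.array([-e[1],e[0]])
    return (*(C+rho*e+d*t),z,phi-90)
E
python3 - <<'E'
from h import *
rows([spoke(190,40,218),spoke(190,40,61)]); print(spoke(190,40,218))
E
```

```text
now [123.  535.7 218.2] yang 77.1 t 0.1
[-0.4709, -0.5006, 0.0007] [-0.1, -0.0, -22.9]
[-0.4709, -0.5005, 0.1577] [-0.1, -0.0, -22.9]
(np.float64(469.8449579801512), np.float64(-57.598332328854625), 218, 100)
```

```bash
python3 -m creep '[{"hand":0,"linear":[-0.04,-0.042,0],"rotation":[0,0,-2]},{"hand":0,"linear":[-0.08,-0.085,0],"rotation":[0,0,-4]},{"hand":0,"linear":[-0.12,-0.128,0],"rotation":[0,0,-6]},{"hand":0,"linear":[-0.16,-0.17,0],"rotation":[0,0,-8]},{"hand":0,"linear":[-0.2,-0.213,0],"rotation":[0,0,-10]},{"hand":0,"linear":[-0.24,-0.255,0],"rotation":[0,0,-12]},{"hand":0,"linear":[-0.28,-0.298,0],"rotation":[0,0,-14]},{"hand":0,"linear":[-0.32,-0.34,0],"rotation":[0,0,-16]},{"hand":0,"linear":[-0.36,-0.383,0],"rotation":[0,0,-18]},{"hand":0,"linear":[-0.4,-0.425,0],"rotation":[0,0,-20]},{"hand":0,"linear":[-0.44,-0.468,0],"rotation":[0,0,-22]},{"hand":0,"linear":[-0.471,-0.5,0],"rotation":[0,0,-23]}]' 20; python3 - <<'E'
from h import *
rows([spoke(190,40,218),spoke(190,40,61)]);f=grab_frame("scene");crop(f,190,110,200,150,4,"a1")
E
```

```text
t: 1.6
position: [470.9, -58.9, 218.4]
orientation: [0.275, -3.129, -0.0]
wrist_force: [0.1, -0.2, -0.1]
gripper_width: 0.5
finger_force: 0.0
now [470.9 -58.9 218.4] yang 100.0 t 1.6
[0.0008, 0.0015, 0.0004] [0.0, -0.0, 0.0]
[0.0007, 0.0015, 0.1574] [0.0, -0.0, 0.0]
```

View pics/a1.png

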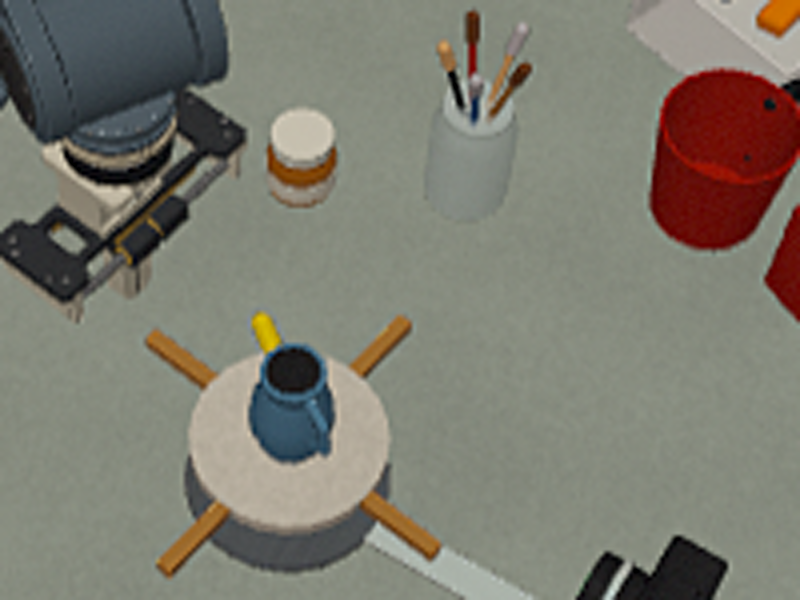

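```bash
python3 -m creep '[{"hand":0,"linear":[0.001,0.001,0.05],"rotation":[0,0,0]},{"hand":0,"linear":[0.001,0.001,0.1],"rotation":[0,0,0]},{"hand":0,"linear":[0.001,0.001,0.145],"rotation":[0,0,0]},{"hand":0,"linear":[0.001,0.001,0.157],"rotation":[0,0,0]},{"hand":0,"linear":[0.001,0.001,0.157],"rotation":[0,0,0]}]'; python3 - <<'E'
from h import *
rows([spoke(p,25,61) for p in (190,188,185,181,177,173,169,165,161,157,153,149)])
E
```

```text
t: 2.28
position: [469.2, -55.9, 61.9]
orientation: [0.276, -3.129, -0.0]
wrist_force: [1.1, 0.1, 1.2]
gripper_width: 0.4
finger_force: 0.0
now [469.2 -55.9  61.9] yang 100.1 t 2.27
[-0.0004, 0.0132, 0.0009] [0.0, -0.0, 0.1]
[0.0004, 0.0176, 0.0009] [0.0, -0.0, 2.1]
[0.0013, 0.0242, 0.0009] [0.0, -0.0, 5.1]
[0.002, 0.0331, 0.0009] [0.0, -0.0, 9.1]
[0.002, 0.042, 0.0009] [0.0, -0.0, 13.1]
[0.0014, 0.0509, 0.0009] [0.0, -0.0, 17.1]
[0.0002, 0.0597, 0.0009] [0.0, -0.0, 21.1]
[-0.0016, 0.0684, 0.0009] [0.0, -0.0, 25.1]
[-0.004, 0.0769, 0.001] [0.0, -0.0, 29.1]
[-0.007, 0.0853, 0.001] [0.0, -0.0, 33.1]
[-0.0106, 0.0935, 0.0009] [0.0, -0.0, 37.1]
[-0.0147, 0.1013, 0.0009] [-0.0, -0.0, 41.1]
```

```bash
python3 -m creep '[{"hand":0,"linear":[0,0.010,0.001],"rotation":[0,0,0]},{"hand":0,"linear":[0,0.0165,0.001],"rotation":[0,0,2]},{"hand":0,"linear":[0.001,0.024,0.001],"rotation":[0,0,5]},{"hand":0,"linear":[0.002,0.033,0.001],"rotation":[0,0,9]},{"hand":0,"linear":[0.002,0.042,0.001],"rotation":[0,0,13]},{"hand":0,"linear":[0.0015,0.051,0.001],"rotation":[0,0,17]},{"hand":0,"linear":[0,0.0595,0.001],"rotation":[0,0,21]},{"hand":0,"linear":[-0.0015,0.0685,0.001],"rotation":[0,0,25]},{"hand":0,"linear":[-0.004,0.077,0.001],"rotation":[0,0,29]},{"hand":0,"linear":[-0.007,0.0855,0.001],"rotation":[0,0,33]},{"hand":0,"linear":[-0.0105,0.0935,0.001],"rotation":[0,0,37]},{"hand":0,"linear":[-0.0145,0.1015,0.001],"rotation":[0,0,41]}]'; python3 - <<'E'
from h import *
rows([spoke(p,25,61) for p in (145,141,137,133,129,125,121,118,115.5,114,113,113)])
f=grab_frame("scene");crop(f,190,110,200,150,3,"a2")
E
```

```text
t: 3.78
position: [466.3, 47.3, 62.1]
orientation: [0.84, 3.025, 0.001]
wrist_force: [-0.0, -1.5, 0.5]
gripper_width: 0.1
finger_force: 0.4
now [466.3  47.3  62.1] yang 59.0 t 3.77
[0.0012, 0.0079, 0.0011] [0.1, 0.1, 4.0]
[0.0021, 0.0167, 0.0011] [0.1, 0.1, 8.0]
[0.0023, 0.0256, 0.0011] [0.1, 0.1, 12.0]
[0.0019, 0.0345, 0.0011] [0.1, 0.1, 16.0]
[0.0008, 0.0434, 0.0011] [0.1, 0.1, 20.0]
[-0.0008, 0.0521, 0.0012] [0.1, 0.1, 24.0]
[-0.003, 0.0607, 0.0012] [0.1, 0.1, 28.0]
[-0.0051, 0.0671, 0.0012] [0.1, 0.1, 31.0]
[-0.0071, 0.0722, 0.0012] [0.1, 0.1, 33.5]
[-0.0084, 0.0753, 0.0012] [0.1, 0.1, 35.0]
[-0.0093, 0.0774, 0.0012] [0.1, 0.1, 36.0]
[-0.0093, 0.0774, 0.0012] [0.1, 0.1, 36.0]
```

View pics/a2.png

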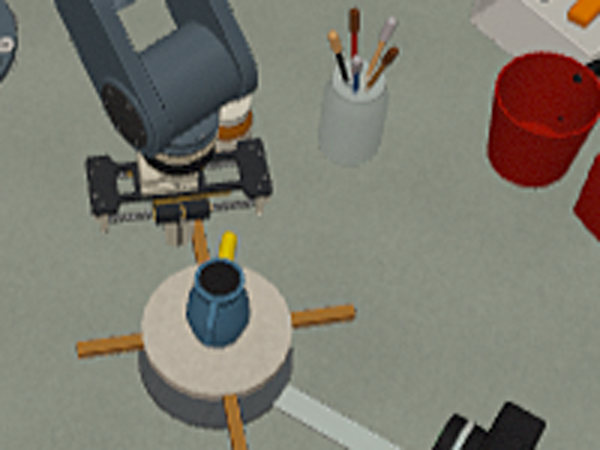

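```bash
python3 -m creep '[{"hand":0,"linear":[0.001,0.006,0.001],"rotation":[0,0,3]},{"hand":0,"linear":[0.002,0.0145,0.001],"rotation":[0,0,7]},{"hand":0,"linear":[0.002,0.0235,0.001],"rotation":[0,0,11]},{"hand":0,"linear":[0.002,0.0325,0.001],"rotation":[0,0,15]},{"hand":0,"linear":[0.001,0.0415,0.001],"rotation":[0,0,19]},{"hand":0,"linear":[-0.0005,0.0505,0.001],"rotation":[0,0,23]},{"hand":0,"linear":[-0.003,0.0595,0.001],"rotation":[0,0,27.5]},{"hand":0,"linear":[-0.005,0.067,0.001],"rotation":[0,0,31]},{"hand":0,"linear":[-0.007,0.072,0.001],"rotation":[0,0,33.5]},{"hand":0,"linear":[-0.0085,0.0755,0.001],"rotation":[0,0,35]},{"hand":0,"linear":[-0.009,0.0775,0.001],"rotation":[0,0,36]},{"hand":0,"linear":[-0.009,0.0775,0.001],"rotation":[0,0,36]}]'; python3 - <<'E'
from h import *
rows([spoke(113,35,61),spoke(113,35,115)]+[spoke(p,45,115) for p in (130,150,170,190,206)]+[spoke(206,45,61)])
f=grab_frame("scene");crop(f,190,110,200,150,4,"a3")
E
```

```text
t: 5.32
position: [513.3, 108.5, 59.9]
orientation: [1.732, 2.621, 0.001]
wrist_force: [-0.1, -0.0, -0.2]
gripper_width: 0.1
finger_force: 0.0
now [513.3 108.5  59.9] yang 23.1 t 5.33
[-0.0001, -0.0091, -0.0011] [0.0, 0.0, 0.1]
[-0.0001, -0.0091, -0.0551] [0.0, 0.0, 0.1]
[-0.0186, -0.0537, -0.0551] [0.0, 0.0, -16.9]
[-0.0522, -0.0853, -0.0552] [0.0, 0.0, -36.9]
[-0.0946, -0.1036, -0.0552] [0.0, 0.0, -56.9]
[-0.1406, -0.1062, -0.0552] [0.0, 0.0, -76.9]
[-0.1764, -0.0968, -0.0551] [0.0, 0.0, -92.9]
[-0.1764, -0.0969, -0.0011] [0.0, 0.0, -92.9]
```

View pics/a3.png

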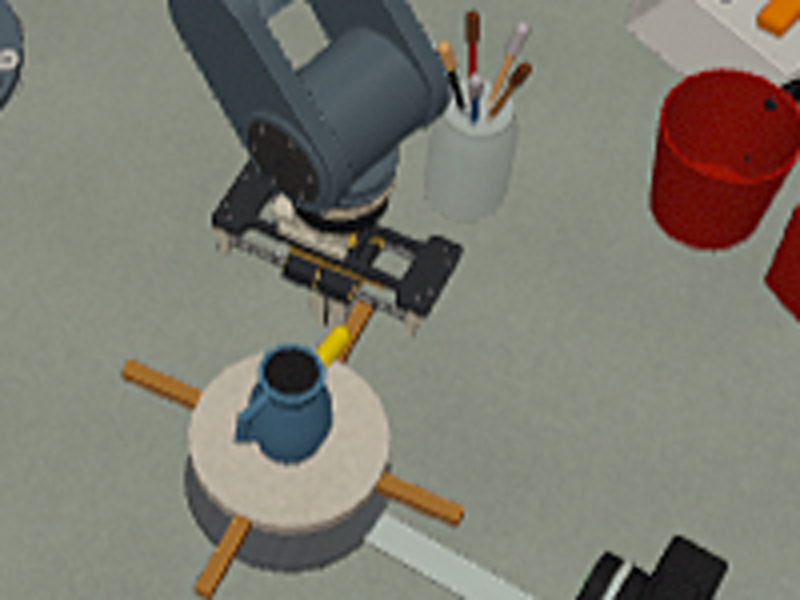

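```bash
python3 - <<'E'
from h import *
S=lambda u,v,z:w("scene",(u+.5)/4-.5+190,(v+.5)/4-.5+110,z)[:2]
ang=lambda a,b:np.degrees(np.arctan2(*(b-a)[::-1]))
c=np.array([588.4,1.9])
for q in((128,366),(460,515),(205,590)): x=S(*q,74);print(x,np.linalg.norm(x-c),ang(c,x))
j=S(292,370,176);s=S(343,335,177);print(j,s,ang(j,s))
E
```

```text
[452.32301914 -56.56716149] 148.10588676262643 -156.7486220649564
[722.06515195  62.93754316] 146.94201073952726 24.54357954892047
[ 647.70895533 -130.72415926] 145.28151912960817 -65.90601132649859
[584.79683604   4.2744028 ] [585.65185986  53.82397295] 89.01140626307907
```

```bash
python3 -m creep '[{"hand":0,"linear":[0,-0.010,-0.001],"rotation":[0,0,0]},{"hand":0,"linear":[0,-0.012,-0.055],"rotation":[0,0,0]},{"hand":0,"linear":[-0.008,-0.033,-0.055],"rotation":[0,0,-8.5]},{"hand":0,"linear":[-0.019,-0.054,-0.055],"rotation":[0,0,-17]},{"hand":0,"linear":[-0.036,-0.071,-0.055],"rotation":[0,0,-27]},{"hand":0,"linear":[-0.053,-0.086,-0.055],"rotation":[0,0,-37]},{"hand":0,"linear":[-0.074,-0.097,-0.055],"rotation":[0,0,-47]},{"hand":0,"linear":[-0.095,-0.104,-0.055],"rotation":[0,0,-57]},{"hand":0,"linear":[-0.118,-0.107,-0.055],"rotation":[0,0,-67]},{"hand":0,"linear":[-0.141,-0.106,-0.055],"rotation":[0,0,-77]},{"hand":0,"linear":[-0.160,-0.102,-0.055],"rotation":[0,0,-86]},{"hand":0,"linear":[-0.176,-0.097,-0.055],"rotation":[0,0,-93]}]'; python3 - <<'E'
from h import *
rows([spoke(206,45,61)])
E
```

```text
t: 6.88
position: [492.4, -92.2, 114.6]
orientation: [0.715, -3.059, -0.0]
wrist_force: [-0.1, -0.3, 0.1]
gripper_width: 0.3
finger_force: 0.0
now [492.4 -92.2 114.6] yang 116.3 t 6.88
[-0.0011, 0.0, 0.0536] [0.0, -0.0, 0.3]
```

```bash
python3 -m creep '[{"hand":0,"linear":[0,0,0.03],"rotation":[0,0,0]},{"hand":0,"linear":[0,0,0.05],"rotation":[0,0,0]},{"hand":0,"linear":[0,0,0.053],"rotation":[0,0,0]},{"hand":0,"linear":[0,0,0.053],"rotation":[0,0,0]}]'; python3 - <<'E'
from h import *
rows([spoke(p,25,61) for p in (204.5,203,201,198,194,190,186,182,178,174,170,166)])
E
```

```text
t: 7.38
position: [492.8, -91.6, 62.1]
orientation: [-0.708, 3.06, -0.0]
wrist_force: [0.4, -0.0, 0.3]
gripper_width: 0.3
finger_force: 0.0
now [492.8 -91.6  62.1] yang 116.1 t 7.38
[0.0001, 0.0229, 0.0011] [-0.0, 0.0, 1.6]
[0.0007, 0.0262, 0.0011] [-0.0, 0.0, 3.1]
[0.0012, 0.0306, 0.0011] [-0.0, 0.0, 5.1]
[0.0018, 0.0372, 0.0011] [-0.0, 0.0, 8.1]
[0.002, 0.0461, 0.0011] [-0.0, 0.0, 12.1]
[0.0015, 0.055, 0.0011] [-0.0, 0.0, 16.1]
[0.0005, 0.0639, 0.0011] [-0.0, 0.0, 20.1]
[-0.0012, 0.0726, 0.0011] [-0.0, 0.0, 24.1]
[-0.0034, 0.0812, 0.0011] [-0.0, 0.0, 28.1]
[-0.0063, 0.0896, 0.0011] [-0.0, 0.0, 32.1]
[-0.0097, 0.0978, 0.0011] [-0.0, 0.0, 36.1]
[-0.0138, 0.1058, 0.0011] [-0.0, 0.0, 40.1]
```

```bash
python3 -m creep '[{"hand":0,"linear":[0,0.015,0.001],"rotation":[0,0,1]},{"hand":0,"linear":[0.0005,0.023,0.001],"rotation":[0,0,2.5]},{"hand":0,"linear":[0.001,0.030,0.001],"rotation":[0,0,5]},{"hand":0,"linear":[0.002,0.037,0.001],"rotation":[0,0,8]},{"hand":0,"linear":[0.002,0.046,0.001],"rotation":[0,0,12]},{"hand":0,"linear":[0.0015,0.055,0.001],"rotation":[0,0,16]},{"hand":0,"linear":[0.0005,0.064,0.001],"rotation":[0,0,20]},{"hand":0,"linear":[-0.001,0.0725,0.001],"rotation":[0,0,24]},{"hand":0,"linear":[-0.0035,0.081,0.001],"rotation":[0,0,28]},{"hand":0,"linear":[-0.0065,0.0895,0.001],"rotation":[0,0,32]},{"hand":0,"linear":[-0.0095,0.098,0.001],"rotation":[0,0,36]},{"hand":0,"linear":[-0.014,0.106,0.001],"rotation":[0,0,40]}]'; python3 - <<'E'
from h import *
rows([spoke(p,25,61) for p in (162,158,154,150,146,142,138,135,132.5,131,130,130)])
E
```

```text
t: 8.88
position: [459.1, 10.0, 61.6]
orientation: [0.384, 3.117, -0.0]
wrist_force: [-0.0, -0.1, 0.4]
gripper_width: 0.6
finger_force: 0.5
now [459.1  10.   61.6] yang 75.9 t 8.88
[0.0017, 0.0081, 0.0006] [0.0, 0.1, 3.9]
[0.0026, 0.017, 0.0006] [0.0, 0.1, 7.9]
[0.0028, 0.0259, 0.0006] [0.0, 0.1, 11.9]
[0.0024, 0.0348, 0.0006] [0.0, 0.1, 15.9]
[0.0013, 0.0436, 0.0006] [0.0, 0.1, 19.9]
[-0.0003, 0.0524, 0.0006] [0.0, 0.1, 23.9]
[-0.0025, 0.061, 0.0006] [0.0, 0.1, 27.9]
[-0.0046, 0.0673, 0.0006] [0.0, 0.1, 30.9]
[-0.0066, 0.0725, 0.0006] [0.0, 0.1, 33.4]
[-0.0079, 0.0756, 0.0006] [0.0, 0.1, 34.9]
[-0.0088, 0.0776, 0.0006] [0.0, 0.1, 35.9]
[-0.0088, 0.0776, 0.0006] [0.0, 0.1, 35.9]
```

```bash
python3 -m creep '[{"hand":0,"linear":[0.0015,0.007,0.001],"rotation":[0,0,3.5]},{"hand":0,"linear":[0.0025,0.0155,0.001],"rotation":[0,0,7.5]},{"hand":0,"linear":[0.0025,0.0245,0.001],"rotation":[0,0,11.5]},{"hand":0,"linear":[0.0025,0.0335,0.001],"rotation":[0,0,15.5]},{"hand":0,"linear":[0.0015,0.0425,0.001],"rotation":[0,0,19.5]},{"hand":0,"linear":[0,0.0515,0.001],"rotation":[0,0,23.5]},{"hand":0,"linear":[-0.002,0.060,0.001],"rotation":[0,0,27.5]},{"hand":0,"linear":[-0.0045,0.067,0.001],"rotation":[0,0,31]},{"hand":0,"linear":[-0.0065,0.0725,0.001],"rotation":[0,0,33.5]},{"hand":0,"linear":[-0.008,0.0755,0.001],"rotation":[0,0,35]},{"hand":0,"linear":[-0.009,0.0775,0.001],"rotation":[0,0,36]},{"hand":0,"linear":[-0.009,0.0775,0.001],"rotation":[0,0,36]}]'; python3 - <<'E'
from h import *
f=grab_frame("scene");g=grab_frame("top");
a=cv2.resize(f[165:285,215:385],None,fx=4.6,fy=4.6,interpolation=cv2.INTER_CUBIC);cv2.imwrite("pics/b1.png",a)
cv2.imwrite("/tmp/g.png",g)
rows([])
E
```

```text
t: 10.38
position: [486.4, 82.9, 59.9]
orientation: [1.326, 2.848, 0.0]
wrist_force: [0.1, -0.2, -0.2]
gripper_width: 0.7
finger_force: 0.0
now [486.3  82.8  59.7] yang 40.1 t 10.47
```

View pics/b1.png

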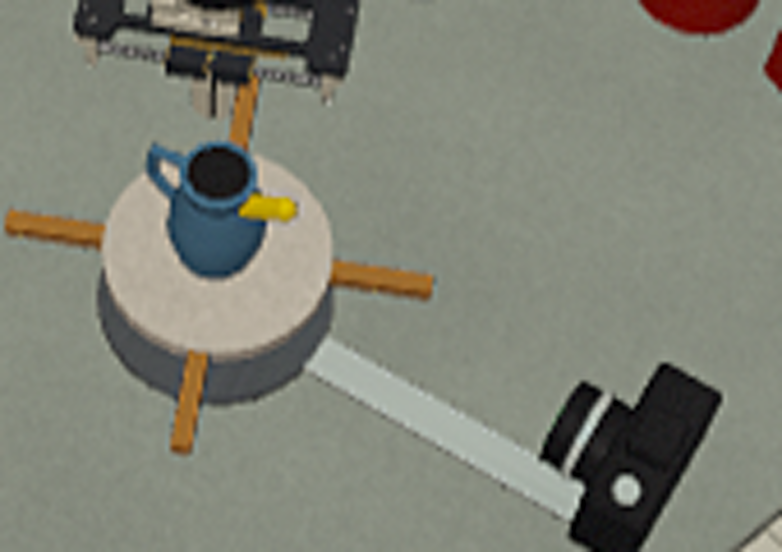

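```bash
python3 - <<'E'
from h import *
f=cv2.imread("pics/b1.png")
g=cv2.imread("/tmp/g.png")
crop(g,205,70,120,110,5,"b2")
for n,im in(("scene",f),("top",g)):
    h=cv2.cvtColor(im,cv2.COLOR_BGR2HSV);m=cv2.inRange(h,(18,110,90),(38,255,255))
    if n=="top": k=np.zeros_like(m);k[140:200,225:300]=m[140:200,225:300];m=k
    v,u=np.nonzero(m);print(n,len(u),u.min(),u.max(),v.min(),v.max(),u.mean(),v.mean())
E
```

```text
scene 2126 17 432 2 433 249.983537158984 147.5507996237065
top 32 247 252 154 162 249.71875 157.75
```

View pics/b2.png

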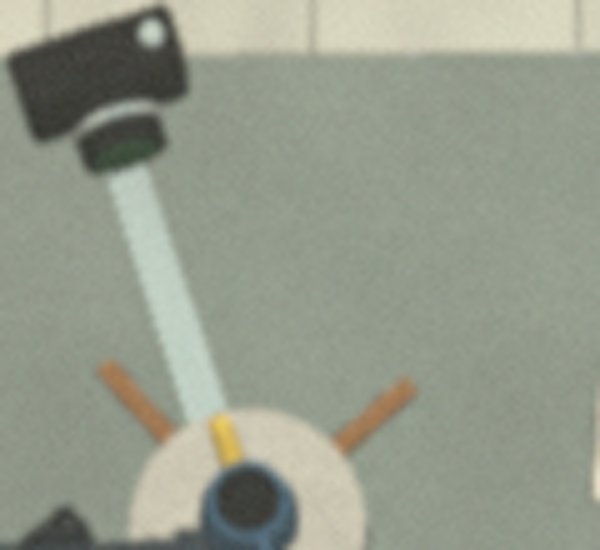

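```bash
python3 - <<'E'
from h import *
T=lambda u,v,z:w("top",(u+.5)/5-.5+205,(v+.5)/5-.5+70,z)[:2]
S=lambda u,v,z:w("scene",(u+.5)/4.6-.5+215,(v+.5)/4.6-.5+165,z)[:2]
ang=lambda a,b:np.round(np.degrees(np.arctan2(*(b-a)[::-1])),1)
cT=np.array([582.6,5.7]);cS=np.array([588.8,1.5])
j=T(248,498,176);s=T(221,418,177);print("T",j,s,ang(j,s),ang(cT,s),np.linalg.norm(s-j),ang(T(232,461,172),s))
for q in((220,172),): 
  j=S(*q,176)
  for e in((296,210),(290,209)): s=S(*e,177);print("S",j,s,ang(j,s),ang(cS,s),np.linalg.norm(s-j))
for q in((104,370),(409,387)): print("spokeT",ang(cT,T(*q,74)))
for q in((8,221),(430,289),(181,450)): print("spokeS",ang(cS,S(*q,70)))
print("railT",ang(T(206,405,9),T(130,175,9)),ang(cT,T(130,175,9)),"lensT",T(122,153,106),ang(cT,T(122,153,106)))
print("railS",ang(S(318,354,9),S(578,502,9)),ang(cS,S(578,502,9)))
# expected pixel (crop) of spout tip for target directions
for a in(15,17,19,21):
  e=np.array([np.cos(np.radians(a)),np.sin(np.radians(a))])
  print(a,(p("top",[*(cT+56*e),177])-[205,70]+.5)*5,(p("scene",[*(cS+56*e),177])-[215,165]+.5)*4.6,"lens",(p("top",[*(cT+263*e),106])-[205,70]+.5)*5)
E
```

```text
T [583.90694808   3.90548879] [635.0914258  20.7078731] 18.2 16.0 53.87180038975963 14.2
S [584.10034616   4.10835176] [637.43087663  23.71061358] 20.2 24.5 56.818959406496425
S [584.10034616   4.10835176] [634.43194265  21.17513389] 18.7 23.3 53.1464453835559
spokeT 41.8
spokeT -49.2
spokeS -140.0
spokeS 41.5
spokeS -49.2
railT 17.8 17.4 lensT [834.73888318  89.18142951] 18.3
railS 18.3 18.6
15 [222.30634276 416.00998749] [292.93027319 222.72934382] lens [145.19094833 150.64897092]
17 [219.33404221 416.86548256] [294.60070304 220.57429293] lens [132.19404475 154.32879401]
19 [216.39330573 417.82216413] [296.17975504 218.37020278] lens [119.32798858 158.44438876]
21 [213.48766438 418.8789019 ] [297.66560705 216.11993703] lens [106.60746015 162.99140395]
```

```bash
python3 - <<'E'
from h import *
rows([(478,76,60,40),(478,76,135,40),(430,-60,135,40),(444,-328,135,45),(444,-328,60,45)])
E
```

```text
now [486.3  82.8  59.7] yang 40.1 t 10.47
[0.0001, -0.0107, -0.0003] [0.0, 0.0, 0.1]
[0.0001, -0.0107, -0.0753] [0.0, 0.0, 0.1]
[-0.073, -0.135, -0.0753] [0.0, 0.0, 0.1]
[-0.2871, -0.2969, -0.0753] [0.0, 0.0, -4.9]
[-0.2871, -0.2969, -0.0003] [0.0, 0.0, -4.9]
```

```bash
python3 -m creep '[{"hand":0,"linear":[0,-0.011,0],"rotation":[0,0,0]},{"hand":0,"linear":[0,-0.012,-0.04],"rotation":[0,0,0]},{"hand":0,"linear":[0,-0.012,-0.075],"rotation":[0,0,0]},{"hand":0,"linear":[-0.025,-0.055,-0.075],"rotation":[0,0,0]},{"hand":0,"linear":[-0.05,-0.097,-0.075],"rotation":[0,0,0]},{"hand":0,"linear":[-0.075,-0.137,-0.075],"rotation":[0,0,0]},{"hand":0,"linear":[-0.115,-0.17,-0.075],"rotation":[0,0,-1]},{"hand":0,"linear":[-0.16,-0.205,-0.075],"rotation":[0,0,-2]},{"hand":0,"linear":[-0.205,-0.238,-0.075],"rotation":[0,0,-3]},{"hand":0,"linear":[-0.25,-0.27,-0.075],"rotation":[0,0,-4]},{"hand":0,"linear":[-0.287,-0.297,-0.075],"rotation":[0,0,-5]},{"hand":0,"linear":[-0.287,-0.297,-0.075],"rotation":[0,0,-5]}]'; python3 - <<'E'
from h import *
rows([(444,-328,60,45)])
ang=lambda a,b:np.round(np.degrees(np.arctan2(*(b-a)[::-1])),1)
for n,c in(("top",[582.6,5.7]),("scene",[588.8,1.5])):
    f=np.mean([grab_frame(n) for _ in range(4)],0).astype(np.uint8);cv2.imwrite(f"/tmp/{n}2.png",f)
    q=p(n,[*c,170]).astype(int);k=28;x0,y0=q-k
    b=cv2.resize(f[y0:y0+2*k,x0:x0+2*k],None,fx=4,fy=4,interpolation=cv2.INTER_CUBIC);h=cv2.cvtColor(b,cv2.COLOR_BGR2HSV)
    F=lambda u,v:((u+.5)/4-.5+x0,(v+.5)/4-.5+y0)
    big=lambda m:(lambda r:np.array(r[3][1+np.argmax(r[2][1:,4])]).tolist()+r[2][1+np.argmax(r[2][1:,4])].tolist())(cv2.connectedComponentsWithStats(m))
    Y=cv2.inRange(h,(15,90,80),(40,255,255));D=cv2.inRange(b,(0,0,0),(70,60,60))
    y=big(Y);d=big(D);print(n,"yellow",np.round(y),"dark",np.round(d))
    pts=np.argwhere(cv2.connectedComponents(Y)[1]==0) 
    J=w(n,*F(*d[:2]),176)[:2]
    for z in(168,172,177): s=w(n,*F(*y[:2]),z)[:2];print(z,"jug",J,"spout c",s,np.linalg.norm(s-J),ang(J,s),ang(np.array(c),s))
    vu=np.argwhere(Y>0)[:,::-1].astype(float);m,e=cv2.PCACompute(vu,None)
    A=w(n,*F(*m[0]),170)[:2];B=w(n,*F(*(m[0]+20*e[0])),178 if n=="x" else 170)[:2];print("axis (flat)",ang(A,B))
E
```

```text
t: 11.98
position: [442.7, -330.4, 134.3]
orientation: [1.204, 2.901, -0.0]
wrist_force: [-0.6, -0.2, 0.2]
gripper_width: 0.6
finger_force: 0.0
now [ 442.7 -330.4  134.3] yang 44.9 t 11.97
[0.0008, 0.0026, 0.0743] [-0.0, 0.0, -0.1]Traceback (most recent call last):
  File "<stdin>", line 11, in <module>
  File "<stdin>", line 9, in <lambda>
  File "<stdin>", line 9, in <lambda>
    return _wrapfunc(a, 'argmax', axis=axis, out=out, **kwds)
    return bound(*args, **kwds)
ValueError: attempt to get argmax of an empty sequence
```

```bash
python3 - <<'E'
from h import *
f=cv2.imread("/tmp/top2.png");g=np.mean([grab_frame("scene") for _ in range(4)],0).astype(np.uint8);cv2.imwrite("/tmp/scene2.png",g)
a=[]
for n,c,im in(("top",[582.6,5.7],f),("scene",[588.8,1.5],g)):
    x0,y0=p(n,[*c,150]).astype(int)-25;print(n,x0,y0)
    a.append(cv2.resize(im[y0:y0+50,x0:x0+50],None,fx=8,fy=8,interpolation=cv2.INTER_CUBIC))
cv2.imwrite("pics/d.png",np.hstack(a))
E
```

```text
top 228 146
scene 237 182
```

View pics/d.png

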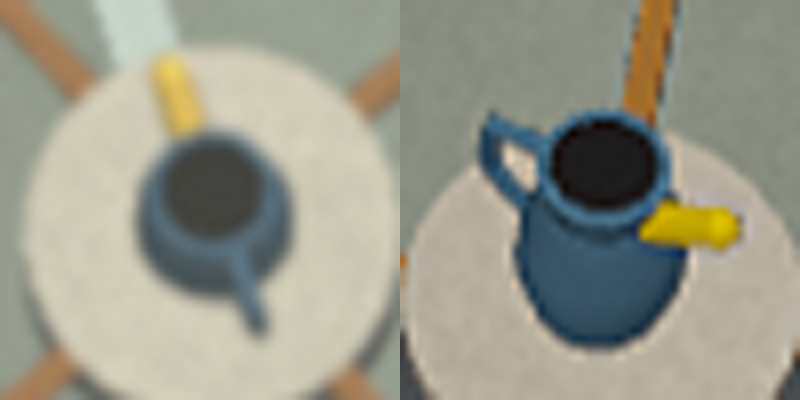

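```bash
python3 - <<'E'
from h import *
T=lambda u,v,z:w("top",(u+.5)/8-.5+228,(v+.5)/8-.5+146,z)[:2]
S=lambda u,v,z:w("scene",(u+.5)/8-.5+237,(v+.5)/8-.5+182,z)[:2]
ang=lambda a,b:(np.round(np.degrees(np.arctan2(*(b-a)[::-1])),1),np.round(np.linalg.norm(b-a),1))
for z in(173,177,181): print(z,"T",T(213,188,176),ang(T(213,188,176),T(170,62,z)),"S",S(204,163,176),ang(S(204,163,176),S(322,228,z)),ang(S(204,163,176),S(335,230,z)))
print("handle",[ang(T(257,328,z),T(213,188,176)) for z in(130,150)],ang(T(243,250,165),T(213,188,176)))
print("handleS",[ang(S(90,120,z),S(204,163,176)) for z in(155,165,175)])
print("disc",T(210,235,76),S(203,272,76))
E
```

```text
173 T [584.3457777    3.94276169] (np.float64(18.2), np.float64(54.0)) S [583.22925388   3.37592633] (np.float64(20.0), np.float64(51.1)) (np.float64(21.8), np.float64(55.7))
177 T [584.3457777    3.94276169] (np.float64(18.4), np.float64(53.1)) S [583.22925388   3.37592633] (np.float64(17.7), np.float64(52.1)) (np.float64(19.6), np.float64(56.7))
181 T [584.3457777    3.94276169] (np.float64(18.6), np.float64(52.2)) S [583.22925388   3.37592633] (np.float64(15.4), np.float64(53.2)) (np.float64(17.5), np.float64(57.7))
handle [(np.float64(19.0), np.float64(52.3)), (np.float64(18.1), np.float64(54.8))] (np.float64(26.8), np.float64(25.8))
handleS [(np.float64(14.6), np.float64(53.6)), (np.float64(20.2), np.float64(50.1)), (np.float64(26.6), np.float64(47.2))]
disc [582.09550698   6.44015062] [577.06623284  10.62600272]
```

```bash
python3 -m creep '[{"hand":0,"linear":[-0.0005,0.0025,0.04],"rotation":[0,0,0]},{"hand":0,"linear":[-0.0005,0.0025,0.08],"rotation":[0,0,0]},{"hand":0,"linear":[-0.0005,0.0025,0.10],"rotation":[0,0,0]},{"hand":0,"linear":[-0.0005,0.0025,0.104],"rotation":[0,0,0]},{"hand":0,"linear":[-0.0005,0.0025,0.104],"rotation":[0,0,0]}]';for i in 1 2 3 4 ; do :; done; python3 -m creep '[{"hand":0,"linear":[0,0,0.002],"rotation":[0,0,0]},{"hand":0,"linear":[0,0,0.004],"rotation":[0,0,0]},{"hand":0,"linear":[0,0,0.004],"rotation":[0,0,0]}]'
```

```text
t: 13.0
position: [446.1, -326.5, 31.2]
orientation: [1.2, 2.903, -0.0]
wrist_force: [0.7, 0.8, -0.9]
gripper_width: 0.5
finger_force: 0.0
t: 13.38
position: [445.8, -326.6, 26.8]
orientation: [1.201, 2.903, -0.0]
wrist_force: [0.1, -0.2, 0.1]
gripper_width: 0.3
finger_force: 0.0
```

```bash
for k in 1; do python3 -m creep '[{"hand":0,"linear":[0.001,-0.001,0.002],"rotation":[0,0,0]},{"hand":0,"linear":[0.001,-0.001,0.003],"rotation":[0,0,0]},{"hand":0,"linear":[0.001,-0.001,0.003],"rotation":[0,0,0]}]'; python3 -m creep '[{"hand":0,"linear":[0,0,0.002],"rotation":[0,0,0]},{"hand":0,"linear":[0,0,0.002],"rotation":[0,0,0]}]';python3 -m creep '[{"hand":0,"linear":[0,0,0.002],"rotation":[0,0,0]},{"hand":0,"linear":[0,0,0.002],"rotation":[0,0,0]}]'; done
```

```text
t: 13.75
position: [444.3, -326.5, 23.5]
orientation: [-1.201, -2.903, -0.0]
wrist_force: [-0.5, -0.2, 0.1]
gripper_width: 0.5
finger_force: 0.0
t: 14.0
position: [444.5, -326.6, 21.6]
orientation: [1.2, 2.903, -0.0]
wrist_force: [-0.3, -0.4, 2.0]
gripper_width: 0.4
finger_force: 0.8
t: 14.25
position: [444.5, -326.6, 19.6]
orientation: [1.201, 2.903, -0.0]
wrist_force: [0.3, -0.6, 1.7]
gripper_width: 0.6
finger_force: 1.3
```

Contact at about z = 22; I keep pressing.

```bash
python3 -m creep '[{"hand":0,"linear":[0,0,0.002],"rotation":[0,0,0]},{"hand":0,"linear":[0,0,0.002],"rotation":[0,0,0]}]';python3 -m creep '[{"hand":0,"linear":[0,0,0.0015],"rotation":[0,0,0]},{"hand":0,"linear":[0,0,0.0015],"rotation":[0,0,0]}]';python3 -m creep '[{"hand":0,"linear":[0,0,0.0015],"rotation":[0,0,0]},{"hand":0,"linear":[0,0,0.0015],"rotation":[0,0,0]}]'
```

```text
t: 14.5
position: [444.5, -326.6, 17.6]
orientation: [1.201, 2.903, -0.0]
wrist_force: [-0.0, -0.7, 3.1]
gripper_width: 0.4
finger_force: 1.8
t: 14.75
position: [444.5, -326.6, 16.3]
orientation: [1.201, 2.903, -0.0]
wrist_force: [-0.8, -0.0, 4.9]
gripper_width: 0.6
finger_force: 2.6
t: 15.0
position: [444.6, -326.7, 16.0]
orientation: [1.2, 2.903, -0.0]
wrist_force: [-4.3, 2.9, 21.9]
gripper_width: 0.5
finger_force: 10.9
```

```bash
python3 -m creep '[{"hand":0,"linear":[0,0,0.0005],"rotation":[0,0,0]},{"hand":0,"linear":[0,0,0.0005],"rotation":[0,0,0]},{"hand":0,"linear":[0,0,-0.005],"rotation":[0,0,0]},{"hand":0,"linear":[0,0,-0.02],"rotation":[0,0,0]},{"hand":0,"linear":[0,0,-0.06],"rotation":[0,0,0]},{"hand":0,"linear":[0,0,-0.12],"rotation":[0,0,0]},{"hand":0,"linear":[0,0,-0.12],"rotation":[0,0,0]},{"hand":0,"linear":[0,0,-0.12],"rotation":[0,0,0]}]'; python3 - <<'E'
from h import *
for n in("top","scene"):
    f=np.mean([grab_frame(n) for _ in range(4)],0);o=cv2.imread(f"/tmp/{n}2.png").astype(float)
    x0,y0=(228,146) if n=="top" else (237,182)
    print(n,np.abs(f-o)[y0:y0+50,x0:x0+50].mean(),np.abs(f-o)[y0:y0+50,x0:x0+50].max())
E
```

```text
t: 16.0
position: [444.0, -326.2, 134.3]
orientation: [-1.2, -2.903, -0.0]
wrist_force: [-0.0, 0.2, -0.1]
gripper_width: 0.6
finger_force: 0.0
top 0.9392333333333334 5.0
scene 0.6147333333333334 4.5
```

The jug has not moved and the button is released, so I hand the job in.

```bash
python3 -c "
from rig import *
print(finish_job())"
```

```text
the job is handed in; nothing more can be done
None
```

I turned the jug about 150° clockwise by pushing only the wooden arms; its spout now points at the lens to within about 2° as measured in the images. I then pressed the shutter its full 6 mm and released it, the jug did not shift afterwards, and the job was handed in at about 16 s.

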